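# Pack hat-shaped flange hubs head to tail

## Robot

A 7-joint arm with a two-finger parallel gripper is mounted at the origin on the work surface. World frame = base frame: x ahead of the robot, y to its left, z up, the work surface at z = 0. Lengths are in m, angles in rad, forces in N, time in s.
With the tool pointing down it reaches from about 0.4 to 0.85 m from the base axis. Payload 10.4 kg.
Tool frame: the origin (TCP) lies on the centre line of the jaws, within the pads' length; the fingertips stand 17 mm ahead of it and the grasp point (between the pads) lies 2 mm behind it; z points along the fingers, y is the direction in which the jaws open and shut (so a half turn about z gives the same grasp; the last joint's range is limited). The gripper opens to 87 mm and grips with 3 to 60 N. Pads are 19 mm wide; open, the fingers measure 117 mm over their backs; the gripper's body (75 mm by 190 mm) begins 51 mm behind the grasp point.
Start: joints at [1.085, 0.332, -0.065, 1.46, 0.022, 1.35, -0.088], TCP at [0.279, -0.559, 0.24] pointing down, gripper open.
Joint ranges: [-2.6, 2.6], [-0.5, 2.12], [-1.47, 1.34], [0.16, 2.42], [-1.27, 4.41], [0.06, 2.06], [-2.6, 2.6]. Speed limits (rad/s): [2.22, 2.22, 2.79, 2.79, 3.14, 3.14, 3.14].

## Interface

Orientations are given as a unit quaternion [x, y, z, w].
In Python, from bench import r gives the robot as it stands.
- The arm moves only by the tool apply_moves, never from a script. Its argument "commands" is a list of rows, each an object with "rot": the turn, a rotation vector about the world's x, y, z in units of 180 degrees (1.0 is 180 degrees), a list of three; "linear": the shift along the world's x, y, z in units of 0.3 m (1.0 is 0.3 m), a list of three; "grip": the closure, from -1 (fully open) to 1 (shut). A call has 1 to 20 rows; each row is the pose to reach, as a shift and turn from the pose commanded when the call began, turning the shorter way round; what a row does not reach only later rows make up. A row lasts 1/10 s, in which the tool goes at most 50 mm and 8.59 degrees, less where a joint would pass 70% of its speed; a pose out of reach is approached as far as the arm can. A call with a number of a shift or a turn outside -1 to 1 is refused whole. A call with a gripper value outside its range is refused whole. The fingers move at their own pace and stop on an object; "newtons" is the grip in N (left out, the last holds). Time passes only in rows, so rows that repeat a pose let the fingers close. It gives the time, the measured TCP pose, the force and the opening at its end, in the units of the state.
- r.read_state(): the state, without advancing time (a new reading comes with each control period).
- r.camera(name): name is "scene" or "top" or "wrist"; returns a dict with "frame" (400x640x3 uint8, red, green, blue), "mtx" (3x3 intrinsics, pixels), "extrinsics" (4x4, takes a point from world to camera coordinates). Camera axes: x right, y down, z forward; pixel columns grow to the right and rows downward; lengths in m; the calibration is good to about 2 mm. The wrist camera is an equidistant fisheye: a pixel r from the principal point sees the ray r / f radians off the axis. A picture is of the moment at which its call begins. There is no depth.
- r.close_job(): hands the job in, once; it reports no verdict.
Trained networks look in a picture, given as the dict that the camera call returned (one of the last four; its "shot" number tells which), for a name from the list of things; names that differ only in an ending like _2 or _b are one class to them, and where a whole thing is asked for, a point or a joint stands for the part that bears it (a point fixed in the world has none). Each returns a list of dicts, best first, with "p" (0 to 1); they miss things now and then, are a little off and sometimes report something else, mostly with a low value. They report only what shows in the picture. A call takes as long as a camera call. They do not tell look-alikes from the thing itself.
- r.search_frame(thing, picture): "bbox" ([left, top, width, height] in pixels, round what is visible of it).
- r.spot_point(thing, picture): "location" ([column, row] in pixels: a listed point, or the origin of a listed thing).
The state is a dict: "time": time; "joint_positions": joint angles; "joint_vel": joint speeds; "joint_torque": joint torques, N m; "ee_pos": TCP position; "eef_rot": TCP orientation; "ft_force": force on the tool from outside, world axes, zero at the start; "torque": the same for the moment, N m; "width": finger opening in m.
Only numpy, scipy, OpenCV 4.12 (cv2) and the standard library are available. Lean on these libraries where they do the work, as an engineer would, in place of code of your own. Each camera call takes 0.05 s, during which the arm holds its last target. There are 200 camera calls.

## Task

Pack the two flange hubs from the blue sloping rack into the red tray with the one already standing there, alternately up and down so that they pack tight. First set the boss-up hub flat in the free half of the tray, end to end with the other and boss still up; then lay the boss-down hub over the two, lengthwise in line with them, its boss still down and standing between their bosses on their plates, so that its own plate lies flat on top of theirs. Lower each hub into place in the gripper rather than dropping it, and leave the hub already in the tray standing and the can and screwdriver where they are.

Things in the scene. Friction and masses are not known exactly. Their poses are not given: they have to be found in the camera images.
- flange_up_center (a point): Hub lying BOSS UP on the rack. All 3 hubs: bright oval plate 110 x 60 x 12 mm (parallel sides flat for 50 mm, round ends), darker grey boss 44 mm dia. standing 40 mm out of one face's middle, 0.3 to 0.55 kg; black bore and 2 bolt holes. Point: centre, half-way up the 52 mm; x along length, y across width, z out of the deck. Plate z -26 to -14 mm, boss -14 to +26.
- flange_down_center (a point): Hub lying BOSS DOWN on the rack beside the other (about 140 mm apart, either may be left): its boss end stands on the deck, its plate is outermost. Same part. Point: its centre, half-way up the 52 mm; x along the 110 mm length, y across the 60 mm width, z out of the deck, from boss end to plate. Boss z -26 to +14 mm, plate +14 to +26.
- flange_first_center (a point): Hub already standing BOSS UP, loose, in the end of the tray towards tray +x, 1 to 5 mm from that end wall. Same part. Point: its centre, half-way up the 52 mm; x along the 110 mm length, y across the 60 mm width, z up. Plate z -26 to -14 mm, boss -14 to +26.
- tray: Low red tray fixed to the bench: 250 x 88 mm outside, 242 x 80 inside, floor at z 4, rim at z 14 mm. Origin under its centre on the bench; x along its length, y across, z up. The free half is towards -x. A hub standing on its floor has its centre at z 30 mm; one lying boss down on the plates of two others has its centre at z 42 mm, its plate on their boss tops at z 56.
- rack: Blue rack fixed to the bench. Deck 290 mm wide (y), 154 up the slope, rising 30 degrees towards +x (away from the robot); outward normal (-0.5, 0, 0.866). At its low end a fence, 6 mm thick, stands 58 mm out from the deck. Origin on the bench; foot of the fence at (-60, 0, 14) mm; top edge 91 mm high. Hubs lie with length up the slope, plate end at the fence, centres about 55 mm from it.
- can: Closed can with a yellow label, 66 mm in diameter, 110 mm tall, standing on the bench; origin under its centre. Bystander.
- screwdriver: Screwdriver with a green handle, 160 mm long, lying on the bench along its x axis. Bystander.
Things that resemble listed ones, but are neither listed nor needed, are in the scene too. Leave any orange, purple or turquoise look-alike of the part that bears flange_up_center alone.

How it is judged:
On the way, in this order (a step that is already met when the one before it is completed fails the run):
1. the boss-up hub is lowered into the free half of the tray while still held (within 8 mm of the floor, roughly level) (z of flange_up_center in the frame of tray below 0.038 m and x of flange_up_center in the frame of tray between -0.075 and 0.075 m and y of flange_up_center in the frame of tray between -0.018 and 0.018 m and angle between flange_up_center's own z axis and vertical below 0.2 rad and contact force between the fingers and flange_up above 1 N), for 0.02 s.
2. it is let go and stands flat in the tray, boss up (z of flange_up_center in the frame of tray between 0.026 and 0.034 m and angle between flange_up_center's own z axis and vertical below 0.07 rad and x of flange_up_center in the frame of tray between -0.075 and 0.075 m and y of flange_up_center in the frame of tray between -0.018 and 0.018 m and angle between the x axis of flange_up_center and the x axis of tray, either way round below 0.2 rad and contact force between the fingers and flange_up below 0.1 N), for 0.2 s.
3. the boss-down hub is lowered between the two bosses while still held (within 8 mm of its seat, roughly level) (z of flange_down_center in the frame of tray below 0.05 m and horizontal distance between flange_down_center and flange_up_center between 0.04 and 0.085 m and horizontal distance between flange_down_center and flange_first_center between 0.04 and 0.085 m and y of flange_down_center in the frame of tray between -0.018 and 0.018 m and angle between flange_down_center's own z axis and vertical below 0.2 rad and contact force between the fingers and flange_down above 1 N), for 0.02 s.
At the end, for the whole second after the job is handed in: Two hubs stand boss up, flat on the tray floor; the third lies boss down between their bosses (40 to 85 mm from each centre), on their plates. Heights within 4 mm, level within 4 degrees, in line with the tray within 11 degrees and 18 mm of its centre line; all released and at rest (all of step 2 and z of flange_first_center in the frame of tray between 0.026 and 0.034 m and angle between each of flange_first_center, flange_down_center's own z axis and vertical below 0.07 rad and x of flange_first_center in the frame of tray between -0.075 and 0.075 m and y of flange_first_center in the frame of tray between -0.018 and 0.018 m and angle between the x axis of each of flange_first_center, flange_down_center and the x axis of tray, either way round below 0.2 rad and z of flange_down_center in the frame of tray between 0.038 and 0.046 m and horizontal distance between flange_down_center and flange_up_center between 0.04 and 0.085 m and horizontal distance between flange_down_center and flange_first_center between 0.04 and 0.085 m and y of flange_down_center in the frame of tray between -0.018 and 0.018 m and linear speed of each of flange_up, flange_down, flange_first below 0.02 m/s and contact force between the fingers and flange_down below 0.1 N and contact force between the fingers and flange_first below 0.1 N); the robot touches nothing.
It fails at once if the hub already in the tray is tipped over (more than 20 degrees) or lifted out (30 mm) (angle between flange_first_center's own z axis and vertical above 0.35 rad or z of flange_first_center in the frame of tray above 0.06 m).
It fails at once if the can or screwdriver is moved more than 30 mm (distance of any of can, screwdriver from where it was at the start of the episode above 0.03 m).
It also fails if it takes over 64 s, if anything falls off the work surface, if the arm or the gripper's body presses on something with over 40 N, if the wrist force passes 120 N, or if a joint passes its speed limit or range.

## Working session

There is one attempt and no reset: what is moved stays moved. The work goes in short steps, Python scripts to look and compute and a tool call to move; the robot and the scene stay as the last step left them, time stands still between calls to the robot, and variables do not carry over. Pictures are saved under pics/ and viewed, about 8 in all and at most 12, crops included, and the job is handed in when it is done.

Besides the shell and the picture viewer there is one more tool, called after "Request:" as name([rows], argument=value, ...), one row to a line, values as JSON. apply_moves: Moves the arm, as the interface text tells. Its arguments: {"type":"object","properties":{"commands":{"type":"array","items":{"type":"object","properties":{"rot":{"type":"array","items":{"type":"number"}},"linear":{"type":"array","items":{"type":"number"}},"grip":{"type":"number"}}}},"newtons":{"type":"number"}},"required":["commands"]}

```bash
ls; mkdir -p pics; cat > h.py <<'E'
import numpy as np, cv2
from scipy.spatial.transform import Rotation as R
from bench import r
def save(n,im): cv2.imwrite('pics/%s.png'%n, cv2.cvtColor(im,cv2.COLOR_RGB2BGR))
def ray(c,px,fish=False):
    K=np.array(c['mtx']);E=np.array(c['extrinsics'])
    x=(px[0]-K[0,2])/K[0,0];y=(px[1]-K[1,2])/K[1,1]
    if fish:
        t=np.hypot(x,y);s=np.sin(t)/max(t,1e-9);d=np.array([x*s,y*s,np.cos(t)])
    else: d=np.array([x,y,1.])
    return -E[:3,:3].T@E[:3,3], E[:3,:3].T@(d/np.linalg.norm(d))
def onplane(c,px,n,d,fish=False):
    o,v=ray(c,px,fish);n=np.array(n,float);return o+v*(d-n@o)/(n@v)
def tri(rs):
    A=0;b=0
    for o,v in rs:
        P=np.eye(3)-np.outer(v,v);A=A+P;b=b+P@o
    return np.linalg.solve(A,b)
def proj(c,p,fish=False):
    K=np.array(c['mtx']);E=np.array(c['extrinsics']);q=E[:3,:3]@np.array(p)+E[:3,3]
    if fish:
        t=np.arctan2(np.hypot(q[0],q[1]),q[2]);h=np.hypot(q[0],q[1]);u=q[:2]/h*t
    else: u=q[:2]/q[2]
    return np.array([K[0,0]*u[0]+K[0,2],K[1,1]*u[1]+K[1,2]])
E
python3 - <<'E'
from h import *
s=r.read_state();print({k:np.round(v,3) for k,v in s.items()})
cs={n:r.camera(n) for n in('scene','top')}
for n,c in cs.items():
    save(n+'0',c['frame']);print(n,np.round(ray(c,(320,200))[0],3),np.round(ray(c,(320,200))[1],3))
    for t in('flange_up_center','flange_down_center','flange_first_center','tray','rack','can','screwdriver'):
        print(t,[(np.round(d['location']),round(d['p'],2)) for d in r.spot_point(t,c)][:5],[(np.round(d['bbox']),round(d['p'],2)) for d in r.search_frame(t,c)][:4])
E
```

```text
pics
{'time': np.float64(0.0), 'joint_positions': array([ 1.085,  0.333, -0.065,  1.461,  0.022,  1.35 , -0.088]), 'joint_vel': array([ 0.   ,  0.001,  0.002, -0.001,  0.001,  0.001, -0.001]), 'joint_torque': array([ 0.0000e+00, -6.2326e+01,  2.5000e-02, -3.8989e+01, -6.1000e-02,
        4.0000e-02,  0.0000e+00]), 'ee_pos': array([ 0.279, -0.559,  0.239]), 'eef_rot': array([ 0.973,  0.229, -0.   , -0.001]), 'ft_force': array([ 0.136,  0.202, -0.343]), 'torque': array([-0.032,  0.012, -0.027]), 'width': np.float64(0.087)}
scene [1.11  0.441 1.009] [-0.477 -0.374 -0.795]
flange_up_center [(array([410., 200.]), 0.98), (array([320., 202.]), 0.93), (array([368., 328.]), 0.91), (array([463., 232.]), 0.83), (array([368., 232.]), 0.72)] [(array([301., 193.,  36.,  28.]), 0.97), (array([442., 223.,  37.,  29.]), 0.81), (array([393., 191.,  37.,  29.]), 0.77), (array([342., 311.,  44.,  38.]), 0.65)]
flange_down_center [(array([409., 258.]), 0.76)] [(array([396., 241.,  32.,  31.]), 0.86)]
flange_first_center [(array([238., 187.]), 0.7)] [(array([226., 177.,  33.,  31.]), 0.84)]
tray [(array([
[... 574 characters left out ...]
, (array([177., 254.,  35.,  40.]), 0.84), (array([328., 192.,  34.,  40.]), 0.64)]
flange_down_center [(array([215., 203.]), 0.9)] [(array([200., 184.,  30.,  50.]), 0.67), (array([306.,  94.,   5.,  33.]), 0.2)]
flange_first_center [(array([430., 178.]), 0.64)] [(array([413., 160.,  34.,  40.]), 0.86), (array([356.,  94.,  31.,  33.]), 0.72)]
tray [(array([412., 201.]), 0.65)] [(array([376., 148.,  79., 103.]), 0.6), (array([257., 181.,  34.,  43.]), 0.58)]
rack [(array([247., 195.]), 0.75)] [(array([179., 156., 127.,  80.]), 0.86)]
can [(array([365., 116.]), 0.85)] [(array([355.,  91.,  34.,  36.]), 0.58)]
screwdriver [(array([308., 127.]), 0.94)] [(array([303.,  95.,  11.,  58.]), 0.74)]
```

```bash
python3 - <<'E'
import cv2,numpy as np
a=cv2.imread('pics/scene0.png')[150:360,200:500];b=cv2.imread('pics/top0.png')[80:310,165:475]
a=cv2.resize(a,(500,350),interpolation=3);b=cv2.resize(b,(800,594),interpolation=3)
cv2.imwrite('pics/a.png',cv2.resize(cv2.imread('pics/scene0.png')[150:360,200:500],(800,560),interpolation=3));cv2.imwrite('pics/b.png',b)
E
```

```text
(no output)
```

View pics/a.png

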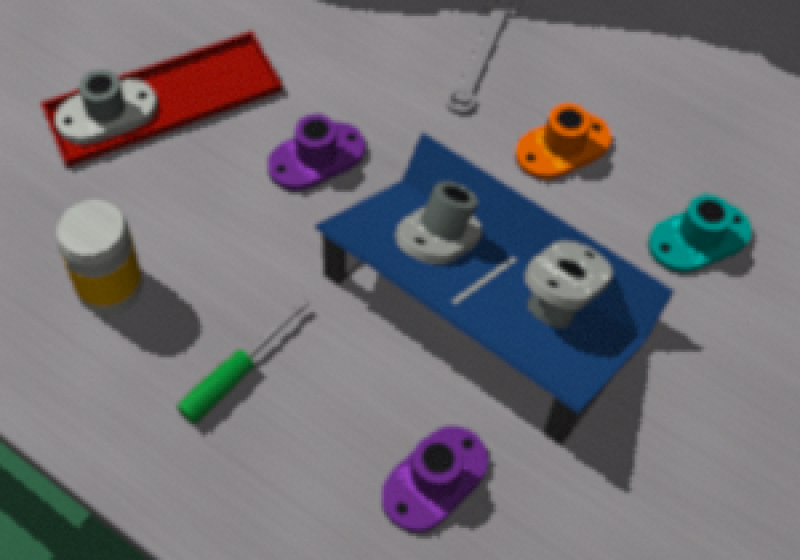

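View pics/b.png

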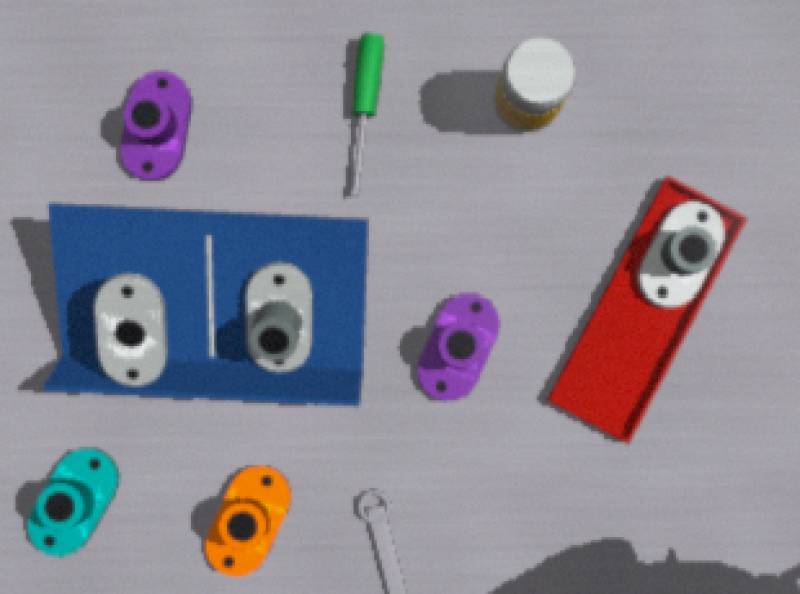

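The top crop shows two grey hubs on the blue rack: boss-up at crop (279,317), full (273,203), and boss-down at crop (131,330), full (216,208). The first hub is at the upper end of the red tray. The purple, orange and turquoise hubs are look-alikes, so only the two grey rack hubs fit.

```bash
cat >> h.py <<'E'
def mask(im,col):
    f=cv2.cvtColor(im,cv2.COLOR_RGB2HSV);h,s,v=cv2.split(f)
    m=((s>130)&(v>50)&(((h<6)|(h>174)) if col=='red' else ((h>100)&(h<122)))).astype(np.uint8)
    n,l,st,_=cv2.connectedComponentsWithStats(m);return (l==1+np.argmax(st[1:,4])).astype(np.uint8)
E
python3 - <<'E'
from h import *
from scipy.optimize import least_squares
for n in ('top','scene'):
    c=r.camera(n)
    m=mask(c['frame'],'red');cnt=np.vstack(cv2.findContours(m,0,1)[0])[:,0]
    P=np.array([onplane(c,p,[0,0,1],.014)[:2] for p in cnt]).astype(np.float32)
    (cx,cy),(w,h),a=cv2.minAreaRect(P);B=cv2.boxPoints(((cx,cy),(w,h),a))
    e=B[1]-B[0];e2=B[2]-B[1];L=e if np.hypot(*e)>np.hypot(*e2) else e2
    print(n,'tray',cx,cy,w,h,'dir',np.degrees(np.arctan2(L[1],L[0])))
    # rack: fit the hull silhouette
    m=mask(c['frame'],'blue');cnt=np.vstack(cv2.findContours(m,0,1)[0])[:,0];H=cv2.convexHull(cnt);
    ap=cv2.approxPolyDP(H,4,True)[:,0];print('rackcorners',ap.tolist())
    if n=='top':
        o=sorted(ap.tolist(),key=lambda p:p[1])
        for z,ps in((.091,o[:2]),(.064,o[-2:])): print([np.round(onplane(c,p,[0,0,1],z),3).tolist() for p in ps])
E
```

```text
top tray 0.38761231303215027 0.7881144881248474 0.4761280119419098 0.07669436186552048 dir 2.6917336
rackcorners [[184, 160], [306, 166], [303, 235], [182, 230]]
[[0.66, 0.357, 0.091], [0.644, 0.072, 0.091]]
[[0.497, 0.367, 0.064], [0.483, 0.081, 0.064]]
scene tray 0.5720177292823792 -0.19786682724952698 0.09409932792186737 0.24810662865638733 dir -29.156252
rackcorners [[319, 235], [359, 201], [451, 259], [416, 304]]
```

```bash
cat >> h.py <<'E'
RY=np.radians(-3.);RO=np.array([.579,.219,0]);RR=R.from_euler('z',RY).as_matrix()
N=RR@[-.5,0,.866];FOOT=RO+RR@[-.06,0,.014];U=RR@[.866,0,.5];YR=RR@[0,1,0]
def deck(c,px,h,fish=False):  # (slope dist from fence, y, ) + world
    p=onplane(c,px,N,N@(FOOT)+h,fish);return np.round([(p-FOOT)@U,(p-FOOT)@YR],4),p
def deckpt(s,y,h): return FOOT+s*U+y*YR+h*N
RTILT=np.column_stack([U,-YR,-N])
def Rdown(deg): a=np.radians(deg);return np.array([[np.cos(a),np.sin(a),0],[np.sin(a),-np.cos(a),0],[0,0,-1]])
def delta(p,Rt,p0=None,R0=None):
    s=r.read_state();p0=s['ee_pos'] if p0 is None else p0;R0=R.from_quat(s['eef_rot']).as_matrix() if R0 is None else R0
    print('lin',np.round((np.array(p)-p0)/.3,4),'rot',np.round(R.from_matrix(Rt@np.array(R0).T).as_rotvec()/np.pi,4))
E
python3 - <<'E'
from h import *
c=r.camera('top')
print('up bore',deck(c,(270.4,211.8),.052),'up c',deck(c,(269,207),.026),'plate',deck(c,(273,203),.012))
print('down plate',deck(c,(216,208),.052),'c',deck(c,(215,203),.026))
im=c['frame'].copy();im[:, :340]=0;im[:,480:]=0;im[:120]=0;im[290:]=0
m=mask(im,'red');cnt=np.vstack(cv2.findContours(m,0,1)[0])[:,0]
P=np.array([onplane(c,p,[0,0,1],.014)[:2] for p in cnt]).astype(np.float32);print(cv2.minAreaRect(P))
y=deck(c,(270.4,211.8),.052)[0][1]
delta(deckpt(.055,y,.026+.10),RTILT)
E
```

```text
up bore (array([ 0.0553, -0.0652]), array([0.53749534, 0.15585264, 0.08666576])) up c (array([ 0.0543, -0.0588]), array([0.54996704, 0.16165991, 0.06365807])) plate (array([ 0.0584, -0.0667]), array([0.5600752 , 0.15315346, 0.05357695]))
down plate (array([0.059 , 0.0611]), array([0.54738501, 0.28188417, 0.08855961])) c (array([0.0587, 0.0696]), array([0.5605132 , 0.28964418, 0.06587142]))
((0.5689867734909058, -0.1994803547859192), (0.08883821219205856, 0.24977679550647736), 60.92997741699219)
lin [ 0.7376  2.3904 -0.2966] rot [ 0.0344 -0.1649 -0.1602]
```

Request:
apply_moves([
  {"linear":[0.3,1.0,0.1],"rot":[0,0,-0.08],"grip":-1},
  {"linear":[0.3,1.0,0.1],"rot":[0,0,-0.08],"grip":-1},
  {"linear":[0.3,1.0,0.1],"rot":[0,0,-0.08],"grip":-1},
  {"linear":[0.3,1.0,0.1],"rot":[0,0,-0.08],"grip":-1},
  {"linear":[0.3,1.0,0.1],"rot":[0,0,-0.08],"grip":-1},
  {"linear":[0.3,1.0,0.1],"rot":[0,0,-0.08],"grip":-1},
  {"linear":[0.3,1.0,0.1],"rot":[0,0,-0.08],"grip":-1},
])

```text
time: 2.35
ee_pos: [0.371, -0.2546, 0.2706]
eef_rot: [0.994, 0.109, 0.001, 0.0]
ft_force: [0.4, -0.9, 1.2]
width: 0.0869
```

Request:
apply_moves([
  {"linear":[0.3,0.99,0],"rot":[0,0,-0.08],"grip":-1},
  {"linear":[0.3,0.99,0],"rot":[0,0,-0.08],"grip":-1},
  {"linear":[0.3,0.99,0],"rot":[0,0,-0.08],"grip":-1},
  {"linear":[0.3,0.99,0],"rot":[0,0,-0.08],"grip":-1},
  {"linear":[0.3,0.99,0],"rot":[0,0,-0.08],"grip":-1},
  {"linear":[0.3,0.99,0],"rot":[0,0,-0.08],"grip":-1},
  {"linear":[0.3,0.99,0],"rot":[0,0,-0.08],"grip":-1},
])

```text
time: 3.05
ee_pos: [0.4597, 0.0427, 0.27]
eef_rot: [1.0, -0.017, 0.001, -0.001]
ft_force: [0.4, -0.9, -0.2]
width: 0.087
```

```bash
python3 -c "
from h import *
print(r.read_state()['ee_pos'],r.read_state()['time']);delta(deckpt(.056,-.0655,.126),RTILT)"
```

```text
[0.45966927 0.04272114 0.27004867] 3.05
lin [ 0.1383  0.3826 -0.3964] rot [-0.0076 -0.1661 -0.0058]
```

Request:
apply_moves([
  {"linear":[0.138,0.383,-0.2],"rot":[-0.008,-0.166,-0.006],"grip":-1},
  {"linear":[0.138,0.383,-0.2],"rot":[-0.008,-0.166,-0.006],"grip":-1},
  {"linear":[0.138,0.383,-0.2],"rot":[-0.008,-0.166,-0.006],"grip":-1},
  {"linear":[0.138,0.383,-0.396],"rot":[-0.008,-0.166,-0.006],"grip":-1},
  {"linear":[0.138,0.383,-0.396],"rot":[-0.008,-0.166,-0.006],"grip":-1},
  {"linear":[0.138,0.383,-0.396],"rot":[-0.008,-0.166,-0.006],"grip":-1},
  {"linear":[0.138,0.383,-0.396],"rot":[-0.008,-0.166,-0.006],"grip":-1},
])

```text
time: 3.75
ee_pos: [0.5015, 0.1527, 0.152]
eef_rot: [0.966, -0.029, 0.258, 0.007]
ft_force: [0.4, 1.4, 0.7]
width: 0.0869
```

```bash
python3 - <<'E'
from h import *
c=r.camera('wrist');s=r.read_state();print(s['ee_pos'],s['eef_rot'])
im=c['frame'].copy();save('w1',im)
for t in('flange_up_center','flange_down_center'):
    for d in r.spot_point(t,c)[:4]: print(t,np.round(d['location']),round(d['p'],2),deck(c,d['location'],.026,True)[0])
def dot(s_,y,h,col):
    p=proj(c,deckpt(s_,y,h),True);cv2.circle(im,tuple(int(round(v)) for v in p),3,col,1)
for a in np.arange(0,6.3,.4): dot(.056+.022*np.cos(a),-.0655+.022*np.sin(a),.052,(255,255,0))
for q in(-.055,.055): dot(.056+q,-.0655,.012,(255,0,255))
for q in(-.03,.03): dot(.056,-.0655+q,.012,(255,0,255))
for q in(-.055,.055): dot(.057+q,.064,.052,(0,255,255))
for q in(-.03,.03): dot(.057,.064+q,.052,(0,255,255))
for y in(-.145,.145): dot(0,y,0,(0,255,0)); dot(.154,y,0,(0,255,0)); dot(0,y,.058,(0,255,0))
save('w1o',cv2.resize(im,(800,500),interpolation=3))
E
```

```text
[0.50190257 0.15283    0.15256386] [ 0.96542434 -0.02914252  0.25895898  0.00684107]
flange_up_center [483. 220.] 0.97 [ 0.0379 -0.2219]
flange_up_center [208.  56.] 0.91 [0.1804 0.0202]
flange_up_center [318. 204.] 0.73 [ 0.0551 -0.068 ]
flange_down_center [171. 203.] 0.82 [0.0564 0.0629]
```

View pics/w1o.png

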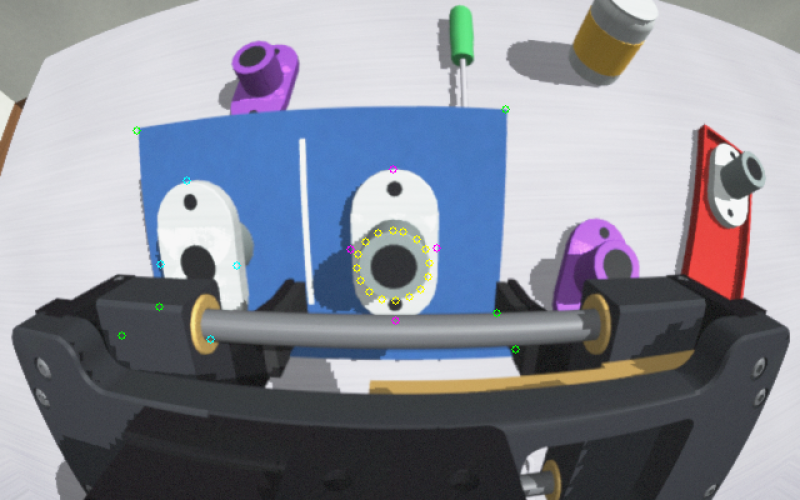

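The wrist view shows the grey boss-up hub's bore at (394,266), and the yellow overlay matches it. The boss-down hub at (200,265) is also consistent, and no coloured look-alike is under the jaws.

```bash
python3 -c "
from h import *
delta(deckpt(.056,-.0655,.035),RTILT)"
```

```text
lin [ 0.1493  0.0076 -0.2674] rot [-0.0005  0.0003  0.0024]
```

Request:
apply_moves([
  {"linear":[0.035,0.002,-0.06],"rot":[0,0,0.002],"grip":-1},
  {"linear":[0.075,0.004,-0.13],"rot":[0,0,0.002],"grip":-1},
  {"linear":[0.11,0.005,-0.2],"rot":[0,0,0.002],"grip":-1},
  {"linear":[0.15,0.006,-0.266],"rot":[0,0,0.002],"grip":-1},
  {"linear":[0.15,0.006,-0.266],"rot":[0,0,0.002],"grip":-1},
  {"linear":[0.15,0.006,-0.266],"rot":[0,0,0.002],"grip":-1},
], newtons=40)

```text
time: 4.5
ee_pos: [0.528, 0.1534, 0.0981]
eef_rot: [0.968, -0.03, 0.248, -0.008]
ft_force: [-0.1, -0.4, -0.2]
width: 0.0871
```

Request:
apply_moves([
  {"linear":[0,0,0],"rot":[0,0,0],"grip":1},
  {"linear":[0,0,0],"rot":[0,0,0],"grip":1},
  {"linear":[0,0,0],"rot":[0,0,0],"grip":1},
  {"linear":[0,0,0],"rot":[0,0,0],"grip":1},
  {"linear":[0,0,0],"rot":[0,0,0],"grip":1},
  {"linear":[0,0,0],"rot":[0,0,0],"grip":1},
  {"linear":[0,0,0],"rot":[0,0,0],"grip":1},
  {"linear":[0,0,0],"rot":[0,0,0],"grip":1},
])

```text
time: 5.3
ee_pos: [0.5271, 0.1536, 0.0976]
eef_rot: [0.968, -0.03, 0.247, -0.008]
ft_force: [2.3, 0.4, 1.7]
width: 0.0412
```

```bash
python3 -c "
from h import *
s=r.read_state();p=s['ee_pos']-FOOT;print(p@U,p@YR,p@N,s['width'],s['ft_force'])
a=np.radians(-29.1);print(N/.3*.1)
T=np.array([.5705,-.1987,0])+np.array([np.cos(a),np.sin(a),0])*-.06
print(T);delta([T[0],T[1],.16],Rdown(-29.1));delta([T[0],T[1],.16],Rdown(-29.1),s['ee_pos']+N*.1)"
```

```text
0.051857632461071536 -0.06803287532190234 0.06657544940370894 0.04116368160749637 [2.30185346 0.41012326 1.6750257 ]
[-0.16643826  0.00872266  0.28866667]
[ 0.51807367 -0.16951988  0.        ]
lin [-0.0302 -1.077   0.208 ] rot [ 0.0353  0.1566 -0.139 ]
lin [ 0.1363 -1.0858 -0.0806] rot [ 0.0353  0.1566 -0.139 ]
```

```bash
python3 -c "
from h import *
s=r.read_state();print(np.round(s['joint_positions'],3),np.round(s['joint_vel'],3),np.round(s['joint_torque'],1),s['time'])
print(R.from_quat(s['eef_rot']).as_matrix().round(3), RTILT.round(3))"
```

```text
[-0.306  0.053 -0.208  2.216  0.546  0.49  -2.58 ] [-0.007  0.001  0.006  0.     0.001  0.001 -0.   ] [ -0.2 -35.9  -0.6 -31.3   0.8  -1.1   0.1] 5.3
[[ 0.876 -0.054  0.48 ]
 [-0.062 -0.998  0.001]
 [ 0.479 -0.03  -0.877]] [[ 0.865 -0.052  0.499]
 [-0.045 -0.999 -0.026]
 [ 0.5   -0.    -0.866]]
```

Request:
apply_moves([
  {"linear":[0,0,0],"rot":[0,0,0],"grip":-1},
  {"linear":[0,0,0],"rot":[0,0,0],"grip":-1},
  {"linear":[0,0,0],"rot":[0,0,0],"grip":-1},
  {"linear":[0,0,0],"rot":[0,0,0],"grip":-1},
])

```text
time: 5.7
ee_pos: [0.5264, 0.1535, 0.0968]
eef_rot: [0.969, -0.03, 0.247, -0.008]
ft_force: [0.6, -0.1, -0.6]
width: 0.0652
```

```bash
python3 -c "
from h import *
s=r.read_state();p=s['ee_pos']-FOOT;print(p@U,p@YR,p@N,np.round(s['joint_positions'],3),s['width'],s['ft_force'])
c=r.camera('wrist');save('w2',cv2.resize(c['frame'],(800,500)))"
```

```text
0.050828880358282334 -0.06816577276034676 0.06630173874127075 [-0.307  0.053 -0.207  2.217  0.546  0.491 -2.58 ] 0.06519593120453163 [ 0.59383181 -0.13986361 -0.56204816]
```

View pics/w2.png

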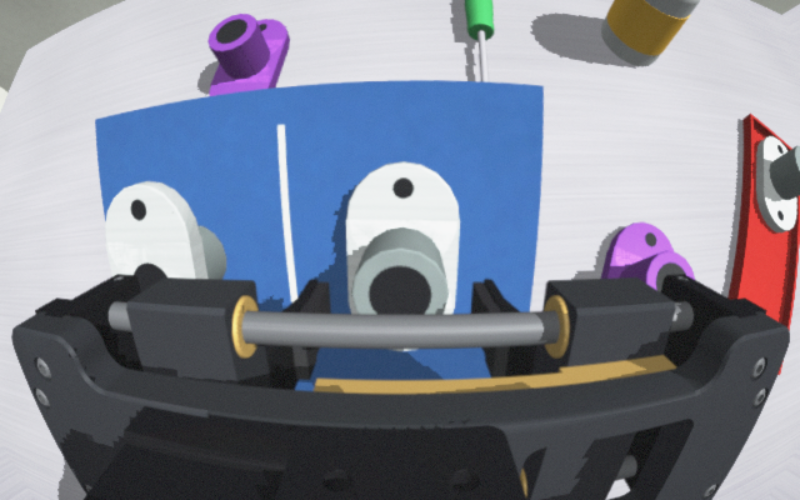

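Joint 7 hit its limit at −2.58, so the arm stopped short; the hub is undisturbed. I'll back off along the normal and turn the gripper half way round, which gives the same grasp.

Request:
apply_moves([
  {"linear":[-0.1,0.006,0.17],"rot":[0,0,0],"grip":-1},
  {"linear":[-0.1,0.006,0.17],"rot":[-0.25,0.013,0.433],"grip":-1},
  {"linear":[-0.1,0.006,0.17],"rot":[-0.25,0.013,0.433],"grip":-1},
  {"linear":[-0.1,0.006,0.17],"rot":[-0.25,0.013,0.433],"grip":-1},
  {"linear":[-0.1,0.006,0.17],"rot":[-0.25,0.013,0.433],"grip":-1},
  {"linear":[-0.1,0.006,0.17],"rot":[-0.25,0.013,0.433],"grip":-1},
  {"linear":[-0.1,0.006,0.17],"rot":[-0.25,0.013,0.433],"grip":-1},
  {"linear":[-0.1,0.006,0.17],"rot":[-0.25,0.013,0.433],"grip":-1},
  {"linear":[-0.1,0.006,0.17],"rot":[-0.25,0.013,0.433],"grip":-1},
  {"linear":[-0.1,0.006,0.17],"rot":[-0.25,0.013,0.433],"grip":-1},
  {"linear":[-0.1,0.006,0.17],"rot":[-0.25,0.013,0.433],"grip":-1},
  {"linear":[-0.1,0.006,0.17],"rot":[-0.25,0.013,0.433],"grip":-1},
])

```text
time: 6.95
ee_pos: [0.4965, 0.1554, 0.148]
eef_rot: [0.708, 0.661, 0.162, 0.187]
ft_force: [-0.3, 0.1, -0.2]
width: 0.0864
```

```bash
sed -i 's/^RTILT=.*/RTILT=np.column_stack([-U,YR,-N])/' h.py; python3 -c "
from h import *
s=r.read_state();p=s['ee_pos']-FOOT;print(p@U,p@YR,p@N,np.round(s['joint_positions'],3),s['width'])
delta(deckpt(.056,-.0655,.126),RTILT)"
```

```text
0.05046956935798045 -0.06778369428043159 0.12555594352553004 [-0.402 -0.074 -0.184  2.213  0.494  0.667 -0.998] 0.08644474961934022
lin [0.0156 0.0068 0.0105] rot [-0.2401  0.0128  0.4418]
```

Request:
apply_moves([
  {"linear":[0.016,0.007,0.01],"rot":[-0.24,0.013,0.442],"grip":-1},
  {"linear":[0.016,0.007,0.01],"rot":[-0.24,0.013,0.442],"grip":-1},
  {"linear":[0.016,0.007,0.01],"rot":[-0.24,0.013,0.442],"grip":-1},
  {"linear":[0.016,0.007,0.01],"rot":[-0.24,0.013,0.442],"grip":-1},
  {"linear":[0.016,0.007,0.01],"rot":[-0.24,0.013,0.442],"grip":-1},
  {"linear":[0.016,0.007,0.01],"rot":[-0.24,0.013,0.442],"grip":-1},
  {"linear":[0.016,0.007,0.01],"rot":[-0.24,0.013,0.442],"grip":-1},
  {"linear":[0.016,0.007,0.01],"rot":[-0.24,0.013,0.442],"grip":-1},
  {"linear":[0.016,0.007,0.01],"rot":[-0.24,0.013,0.442],"grip":-1},
  {"linear":[0.016,0.007,0.01],"rot":[-0.24,0.013,0.442],"grip":-1},
  {"linear":[0.016,0.007,0.01],"rot":[-0.24,0.013,0.442],"grip":-1},
  {"linear":[0.016,0.007,0.01],"rot":[-0.24,0.013,0.442],"grip":-1},
])

```text
time: 8.15
ee_pos: [0.5013, 0.1574, 0.151]
eef_rot: [0.027, 0.966, -0.006, 0.258]
ft_force: [0.3, -1.0, -0.0]
width: 0.0871
```

```bash
python3 -c "
from h import *
s=r.read_state();p=s['ee_pos']-FOOT;print(p@U,p@YR,p@N,np.round(s['joint_positions'],3),s['width'])
delta(deckpt(.056,-.0655,.126),RTILT)
delta(deckpt(.056,-.0655,.035),RTILT)"
```

```text
0.056064743971141584 -0.0655341691936133 0.12582246283361287 [-0.474 -0.089 -0.105  2.229  0.507  0.63   0.576] 0.0870598721441968
lin [-0.0005  0.0001  0.0004] rot [-0.0008 -0.0004  0.0012]
lin [ 0.151  -0.0078 -0.2623] rot [-0.0008 -0.0004  0.0012]
```

Request:
apply_moves([
  {"linear":[0.038,-0.002,-0.065],"rot":[0,0,0],"grip":-1},
  {"linear":[0.076,-0.004,-0.13],"rot":[0,0,0],"grip":-1},
  {"linear":[0.114,-0.006,-0.2],"rot":[0,0,0],"grip":-1},
  {"linear":[0.151,-0.008,-0.262],"rot":[0,0,0],"grip":-1},
  {"linear":[0.151,-0.008,-0.262],"rot":[0,0,0],"grip":-1},
  {"linear":[0.151,-0.008,-0.262],"rot":[0,0,0],"grip":-1},
  {"linear":[0.151,-0.008,-0.262],"rot":[0,0,0],"grip":-1},
])

```text
time: 8.85
ee_pos: [0.5468, 0.1555, 0.0736]
eef_rot: [0.028, 0.966, -0.005, 0.259]
ft_force: [0.2, -0.3, 0.1]
width: 0.0872
```

```bash
python3 -c "
from h import *
s=r.read_state();p=s['ee_pos']-FOOT;print(p@U,p@YR,p@N,np.round(s['joint_positions'],3),s['width'],s['ft_force'])"
```

```text
0.05680663703941623 -0.06510379848081994 0.03597653439007861 [-0.453  0.132 -0.068  2.204  0.697  0.448  0.412] 0.08717666220720657 [ 0.15580722 -0.33592291  0.08701865]
```

Reached. Close, then lift along the normal.

Request:
apply_moves([
  {"linear":[0,0,0],"rot":[0,0,0],"grip":1},
  {"linear":[0,0,0],"rot":[0,0,0],"grip":1},
  {"linear":[0,0,0],"rot":[0,0,0],"grip":1},
  {"linear":[0,0,0],"rot":[0,0,0],"grip":1},
  {"linear":[0,0,0],"rot":[0,0,0],"grip":1},
  {"linear":[0,0,0],"rot":[0,0,0],"grip":1},
  {"linear":[0,0,0],"rot":[0,0,0],"grip":1},
  {"linear":[0,0,0],"rot":[0,0,0],"grip":1},
  {"linear":[0,0,0],"rot":[0,0,0],"grip":1},
  {"linear":[-0.02,0.001,0.035],"rot":[0,0,0],"grip":1},
  {"linear":[-0.06,0.003,0.1],"rot":[0,0,0],"grip":1},
  {"linear":[-0.1,0.005,0.17],"rot":[0,0,0],"grip":1},
  {"linear":[-0.16,0.008,0.28],"rot":[0,0,0],"grip":1},
  {"linear":[-0.2,0.01,0.4],"rot":[0,0,0],"grip":1},
  {"linear":[-0.2,0.01,0.4],"rot":[0,0,0],"grip":1},
], newtons=45)

```text
time: 10.35
ee_pos: [0.4871, 0.1598, 0.1969]
eef_rot: [0.028, 0.965, -0.004, 0.261]
ft_force: [0.6, -0.7, -4.3]
width: 0.0434
```

```bash
cat >> h.py <<'E'
TA=-29.1;TO=np.array([.5705,-.1987,0])
def traypt(x,y,z): a=np.radians(TA);return TO+[x*np.cos(a)-y*np.sin(a),x*np.sin(a)+y*np.cos(a),z]
E
python3 -c "
from h import *
s=r.read_state();print(np.round(s['joint_positions'],3),s['width'],s['ft_force'])
delta(traypt(-.06,0,.16),Rdown(TA+180))"
```

```text
[-0.474 -0.182 -0.124  2.203  0.434  0.733  0.645] 0.04339228929794 [ 0.57184412 -0.71153203 -4.32712096]
lin [ 0.1033 -1.0977 -0.1229] rot [ 0.045   0.1632 -0.14  ]
```

Request:
apply_moves([
  {"linear":[0.05,-0.6,0],"rot":[0.045,0.163,-0.14],"grip":1},
  {"linear":[0.05,-0.6,0],"rot":[0.045,0.163,-0.14],"grip":1},
  {"linear":[0.05,-0.6,0],"rot":[0.045,0.163,-0.14],"grip":1},
  {"linear":[0.05,-0.6,0],"rot":[0.045,0.163,-0.14],"grip":1},
  {"linear":[0.1,-0.99,-0.12],"rot":[0.045,0.163,-0.14],"grip":1},
  {"linear":[0.1,-0.99,-0.12],"rot":[0.045,0.163,-0.14],"grip":1},
  {"linear":[0.1,-0.99,-0.12],"rot":[0.045,0.163,-0.14],"grip":1},
  {"linear":[0.1,-0.99,-0.12],"rot":[0.045,0.163,-0.14],"grip":1},
  {"linear":[0.1,-0.99,-0.12],"rot":[0.045,0.163,-0.14],"grip":1},
])

```text
time: 11.25
ee_pos: [0.5161, -0.139, 0.1549]
eef_rot: [0.252, 0.968, -0.002, -0.004]
ft_force: [0.5, 0.3, -4.1]
width: 0.0432
```

```bash
python3 - <<'E'
from h import *
s=r.read_state();print(np.round(s['joint_positions'],3),s['width'],s['ft_force'])
delta(traypt(-.06,0,.16),Rdown(TA+180))
c=r.camera('wrist')
im=c['frame'].copy()
def dot(p,col,rad=3):
    p=proj(c,p,True);cv2.circle(im,tuple(int(round(v)) for v in p),rad,col,1)
for x in(-.125,0,.125):
    for y in(-.044,.044): dot(traypt(x,y,.014),(0,255,0))
for d in r.spot_point('flange_first_center',c)[:3]+r.spot_point('flange_up_center',c)[:3]:
    p=onplane(c,d['location'],[0,0,1],.03,True)-TO;a=np.radians(TA);print(np.round(d['location']),round(d['p'],2),p[:2]@[np.cos(a),np.sin(a)],p[:2]@[-np.sin(a),np.cos(a)])
for t in np.arange(0,6.3,.5): dot(traypt(.063+.022*np.cos(t),.022*np.sin(t),.056),(255,255,0),2)
save('w3',cv2.resize(im,(800,500),interpolation=3))
E
```

```text
[-0.142  0.206  0.358  1.82  -0.075  1.137  1.303] 0.04322412062543547 [ 0.53238275  0.29294289 -4.08665839]
lin [ 0.0067 -0.1018  0.0172] rot [ 0.0005 -0.0027  0.0002]
[444. 150.] 0.72 -0.11946072212133618 0.13930591021083694
```

View pics/w3.png

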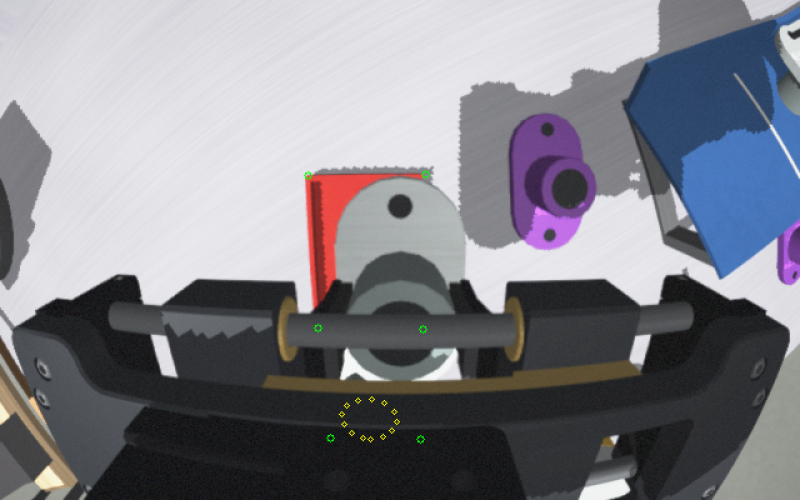

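The tray's free-end corners (308,175) and (428,174) match the overlay, and the held hub hangs straight in line with the tray. Next I go over the target and lower.

```bash
python3 -c "
from h import *
delta(traypt(-.058,0,.1),Rdown(TA+180));delta(traypt(-.058,0,.045),Rdown(TA+180))"
```

```text
lin [ 0.0099 -0.1099 -0.1875] rot [ 0.0004 -0.0019 -0.0007]
lin [ 0.0099 -0.1099 -0.3708] rot [ 0.0004 -0.0019 -0.0007]
```

Request:
apply_moves([
  {"linear":[0.01,-0.11,0],"rot":[0,-0.002,0],"grip":1},
  {"linear":[0.01,-0.11,0],"rot":[0,-0.002,0],"grip":1},
  {"linear":[0.01,-0.11,-0.1],"rot":[0,-0.002,0],"grip":1},
  {"linear":[0.01,-0.11,-0.19],"rot":[0,-0.002,0],"grip":1},
  {"linear":[0.01,-0.11,-0.25],"rot":[0,-0.002,0],"grip":1},
  {"linear":[0.01,-0.11,-0.3],"rot":[0,-0.002,0],"grip":1},
  {"linear":[0.01,-0.11,-0.34],"rot":[0,-0.002,0],"grip":1},
  {"linear":[0.01,-0.11,-0.36],"rot":[0,-0.002,0],"grip":1},
  {"linear":[0.01,-0.11,-0.37],"rot":[0,-0.002,0],"grip":1},
  {"linear":[0.01,-0.11,-0.37],"rot":[0,-0.002,0],"grip":1},
])

```text
time: 12.4
ee_pos: [0.52, -0.1719, 0.0457]
eef_rot: [0.251, 0.968, -0.001, 0.001]
ft_force: [0.7, -0.6, -5.2]
width: 0.0429
```

```bash
python3 - <<'E'
from h import *
s=r.read_state();print(s['ee_pos'],s['ft_force'],s['width'])
delta(traypt(-.058,0,.045),Rdown(TA+180))
c=r.camera('scene');save('s2',cv2.resize(c['frame'][140:240,190:340],(750,500),interpolation=3))
E
```

```text
[ 0.52000363 -0.17192957  0.04574746] [ 0.65598887 -0.60627722 -5.16638661] 0.04285928922581603
lin [-0.0006  0.0048 -0.0025] rot [ 0.0005  0.0003 -0.0001]
```

View pics/s2.png

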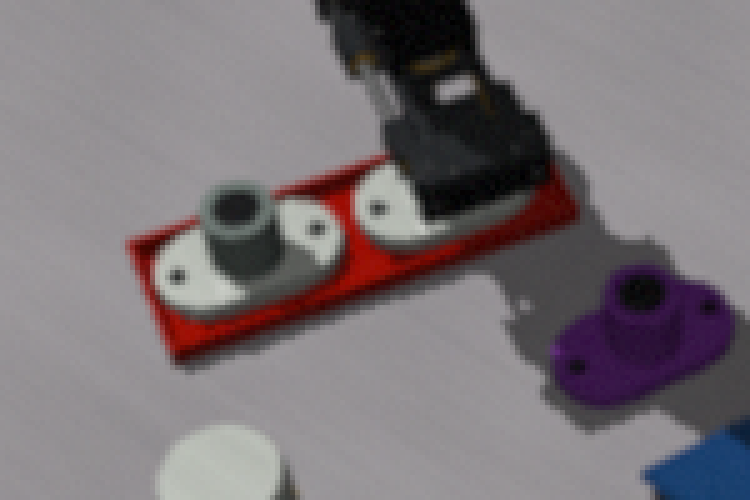

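The held hub sits inside the tray beside the first one, with a gap of several mm. I'll finish lowering.

Request:
apply_moves([
  {"linear":[0,0.003,-0.006],"rot":[0,0,0],"grip":1},
  {"linear":[0,0.003,-0.012],"rot":[0,0,0],"grip":1},
  {"linear":[0,0.003,-0.016],"rot":[0,0,0],"grip":1},
  {"linear":[0,0.003,-0.016],"rot":[0,0,0],"grip":1},
])

```text
time: 12.85
ee_pos: [0.5197, -0.1709, 0.0406]
eef_rot: [0.251, 0.968, -0.001, 0.0]
ft_force: [-0.2, 0.7, -4.1]
width: 0.043
```

Request:
apply_moves([
  {"linear":[0,0,-0.004],"rot":[0,0,0],"grip":1},
  {"linear":[0,0,-0.007],"rot":[0,0,0],"grip":1},
  {"linear":[0,0,-0.007],"rot":[0,0,0],"grip":1},
])

```text
time: 13.15
ee_pos: [0.52, -0.1711, 0.0393]
eef_rot: [0.251, 0.968, -0.0, 0.001]
ft_force: [-2.7, 0.3, 5.1]
width: 0.0431
```

Request:
apply_moves([
  {"linear":[0,0,-0.004],"rot":[0,0,0],"grip":-1},
  {"linear":[0,0,-0.004],"rot":[0,0,0],"grip":-1},
  {"linear":[0,0,-0.004],"rot":[0,0,0],"grip":-1},
  {"linear":[0,0,-0.004],"rot":[0,0,0],"grip":-1},
  {"linear":[0,0,-0.004],"rot":[0,0,0],"grip":-1},
  {"linear":[0,0,-0.004],"rot":[0,0,0],"grip":-1},
  {"linear":[0,0,-0.004],"rot":[0,0,0],"grip":-1},
  {"linear":[0,0,0.15],"rot":[0,0,0],"grip":-1},
  {"linear":[0,0,0.3],"rot":[0,0,0],"grip":-1},
  {"linear":[0,0,0.45],"rot":[0,0,0],"grip":-1},
  {"linear":[0,0,0.45],"rot":[0,0,0],"grip":-1},
])

```text
time: 14.25
ee_pos: [0.5228, -0.172, 0.1799]
eef_rot: [0.251, 0.968, -0.0, 0.005]
ft_force: [-0.6, -0.6, -0.6]
width: 0.0871
```

```bash
python3 - <<'E'
from h import *
s=r.read_state();print(s['ee_pos'],s['width'],s['time'])
delta(deckpt(.057,.064,.15),RTILT)
E
```

```text
[ 0.52277322 -0.17204736  0.17989508] 0.08714506836330588 14.25
lin [-0.0865  1.5315 -0.025 ] rot [-0.0463 -0.1581  0.1416]
```

Request:
apply_moves([
  {"linear":[-0.1,0.9,0.1],"rot":[-0.046,-0.158,0.142],"grip":-1},
  {"linear":[-0.1,0.9,0.1],"rot":[-0.046,-0.158,0.142],"grip":-1},
  {"linear":[-0.1,0.9,0.1],"rot":[-0.046,-0.158,0.142],"grip":-1},
  {"linear":[-0.1,0.9,0.1],"rot":[-0.046,-0.158,0.142],"grip":-1},
  {"linear":[-0.1,0.9,0.1],"rot":[-0.046,-0.158,0.142],"grip":-1},
  {"linear":[-0.1,0.9,0.1],"rot":[-0.046,-0.158,0.142],"grip":-1},
  {"linear":[-0.1,0.9,0.1],"rot":[-0.046,-0.158,0.142],"grip":-1},
])

```text
time: 14.95
ee_pos: [0.4891, 0.1025, 0.2041]
eef_rot: [0.022, 0.967, -0.007, 0.255]
ft_force: [0.0, 0.3, -0.2]
width: 0.087
```

```bash
python3 - <<'E'
from h import *
s=r.read_state();print(s['ee_pos'],np.round(s['joint_positions'],2))
delta(deckpt(.057,.064,.15),RTILT)
E
```

```text
[0.48911527 0.10252269 0.20407364] [-0.39 -0.24 -0.06  2.23  0.35  0.72  0.86]
lin [ 0.0257  0.6162 -0.1056] rot [ 0.0007 -0.0027 -0.0019]
```

Request:
apply_moves([
  {"linear":[0.026,0.616,0],"rot":[0,-0.003,-0.002],"grip":-1},
  {"linear":[0.026,0.616,0],"rot":[0,-0.003,-0.002],"grip":-1},
  {"linear":[0.026,0.616,0],"rot":[0,-0.003,-0.002],"grip":-1},
  {"linear":[0.026,0.616,-0.105],"rot":[0,-0.003,-0.002],"grip":-1},
  {"linear":[0.026,0.616,-0.105],"rot":[0,-0.003,-0.002],"grip":-1},
  {"linear":[0.026,0.616,-0.105],"rot":[0,-0.003,-0.002],"grip":-1},
  {"linear":[0.026,0.616,-0.105],"rot":[0,-0.003,-0.002],"grip":-1},
])

```text
time: 15.65
ee_pos: [0.4983, 0.2821, 0.1725]
eef_rot: [0.029, 0.966, -0.009, 0.259]
ft_force: [-0.3, -0.9, -1.1]
width: 0.0871
```

```bash
python3 - <<'E'
from h import *
s=r.read_state();print(s['ee_pos'],np.round(s['joint_positions'],2))
c=r.camera('wrist');im=c['frame'].copy()
def dot(s_,y,h,col):
    p=proj(c,deckpt(s_,y,h),True);cv2.circle(im,tuple(int(round(v)) for v in p),3,col,1)
for q in(-.055,.055): dot(.057+q,.064,.052,(255,0,255))
for q in(-.03,.03): dot(.057,.064+q,.052,(255,0,255))
dot(.057,.064,.052,(255,255,0)); dot(.057,.064,.0,(0,255,0))
for y in(-.145,.145): dot(0,y,0,(0,255,0)); dot(.154,y,0,(0,255,0)); dot(0,y,.058,(0,255,0))
for d in r.spot_point('flange_down_center',c)[:3]: print(np.round(d['location']),round(d['p'],2),deck(c,d['location'],.026,True)[0])
save('w4',cv2.resize(im,(800,500),interpolation=3))
delta(deckpt(.057,.064,.046),RTILT)
E
```

```text
[0.49832497 0.28213862 0.17247366] [-0.51  0.05 -0.33  2.04  0.6   0.8   0.31]
[327. 192.] 0.55 [0.0568 0.0643]
lin [ 0.1679  0.0075 -0.3029] rot [0.0005 0.0003 0.0027]
```

View pics/w4.png

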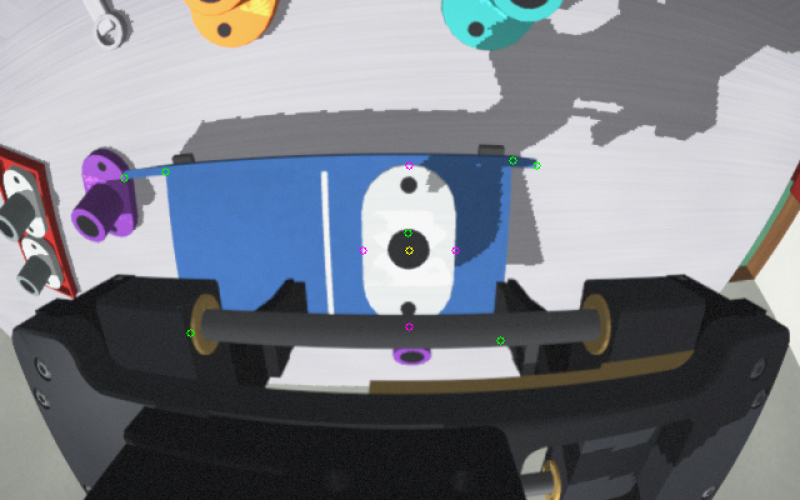

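The overlay matches the boss-down hub, with its bore at (409,250) and plate edges at x 363 and 456. At the left edge, two grey hubs stand boss up in the tray. Descend and grip.

Request:
apply_moves([
  {"linear":[0.042,0.002,-0.075],"rot":[0,0,0.002],"grip":-1},
  {"linear":[0.084,0.004,-0.15],"rot":[0,0,0.002],"grip":-1},
  {"linear":[0.126,0.006,-0.225],"rot":[0,0,0.002],"grip":-1},
  {"linear":[0.15,0.007,-0.27],"rot":[0,0,0.002],"grip":-1},
  {"linear":[0.168,0.007,-0.303],"rot":[0,0,0.002],"grip":-1},
  {"linear":[0.168,0.007,-0.303],"rot":[0,0,0.002],"grip":-1},
  {"linear":[0.168,0.007,-0.303],"rot":[0,0,0.002],"grip":-1},
])

```text
time: 16.45
ee_pos: [0.5482, 0.2859, 0.0822]
eef_rot: [0.025, 0.966, -0.008, 0.259]
ft_force: [0.2, -0.5, 0.1]
width: 0.0871
```

```bash
python3 -c "
from h import *
s=r.read_state();p=s['ee_pos']-FOOT;print(p@U,p@YR,p@N,np.round(s['joint_positions'],3),s['width'],s['ft_force'])
delta(deckpt(.057,.064,.046),RTILT)"
```

```text
0.05636356879921412 0.06515105766537738 0.04615242899457502 [-0.509  0.262 -0.268  2.026  0.797  0.638  0.161] 0.08705387915540966 [ 0.24997661 -0.5135603   0.0503381 ]
lin [ 0.0019 -0.0039  0.0006] rot [0.0005 0.0001 0.0001]
```

Request:
apply_moves([
  {"linear":[0,-0.004,0],"rot":[0,0,0],"grip":1},
  {"linear":[0,-0.004,0],"rot":[0,0,0],"grip":1},
  {"linear":[0,-0.004,0],"rot":[0,0,0],"grip":1},
  {"linear":[0,-0.004,0],"rot":[0,0,0],"grip":1},
  {"linear":[0,-0.004,0],"rot":[0,0,0],"grip":1},
  {"linear":[0,-0.004,0],"rot":[0,0,0],"grip":1},
  {"linear":[0,-0.004,0],"rot":[0,0,0],"grip":1},
  {"linear":[-0.02,-0.003,0.035],"rot":[0,0,0],"grip":1},
  {"linear":[-0.06,-0.001,0.1],"rot":[0,0,0],"grip":1},
  {"linear":[-0.1,0,0.17],"rot":[0,0,0],"grip":1},
  {"linear":[-0.16,0.0,0.28],"rot":[0,0,0],"grip":1},
  {"linear":[-0.2,0.0,0.42],"rot":[0,0,0],"grip":1},
  {"linear":[-0.2,0,0.42],"rot":[0,0,0],"grip":1},
], newtons=50)

```text
time: 17.75
ee_pos: [0.4879, 0.2883, 0.2125]
eef_rot: [0.024, 0.965, -0.005, 0.261]
ft_force: [0.9, 0.9, -4.2]
width: 0.0599
```

```bash
python3 -c "
from h import *
s=r.read_state();print(np.round(s['joint_positions'],3),s['width'],s['ft_force'])
delta(traypt(.002,0,.18),Rdown(TA+180))"
```

```text
[-0.499 -0.01  -0.348  2.013  0.537  0.864  0.375] 0.0598972699209723 [ 0.93031882  0.85597344 -4.1734548 ]
lin [ 0.2812 -1.6265 -0.1082] rot [ 0.0458  0.1632 -0.1421]
```

Request:
apply_moves([
  {"linear":[0.12,-0.95,0],"rot":[0,0,0],"grip":1},
  {"linear":[0.12,-0.95,0],"rot":[0.02,0.08,-0.07],"grip":1},
  {"linear":[0.12,-0.95,0],"rot":[0.046,0.163,-0.142],"grip":1},
  {"linear":[0.12,-0.95,0],"rot":[0.046,0.163,-0.142],"grip":1},
  {"linear":[0.12,-0.95,0],"rot":[0.046,0.163,-0.142],"grip":1},
  {"linear":[0.12,-0.95,0],"rot":[0.046,0.163,-0.142],"grip":1},
  {"linear":[0.12,-0.95,0],"rot":[0.046,0.163,-0.142],"grip":1},
  {"linear":[0.12,-0.95,0],"rot":[0.046,0.163,-0.142],"grip":1},
])

```text
time: 18.55
ee_pos: [0.5236, -0.0003, 0.2053]
eef_rot: [0.252, 0.968, -0.003, -0.004]
ft_force: [-0.6, 1.1, -5.3]
width: 0.0597
```

```bash
python3 -c "
from h import *
s=r.read_state();print(np.round(s['joint_positions'],3),s['width'],s['ft_force'])
delta(traypt(.002,0,.18),Rdown(TA+180))
c=r.camera('scene');save('s3',c['frame']);c2=r.camera('top');save('t3',c2['frame'])
a=np.radians(TA)
for c in(c,c2):
  for t in('flange_up_center','flange_first_center'):
    for d in r.spot_point(t,c)[:7]:
      p=onplane(c,d['location'],[0,0,1],.03)-TO;print(t,np.round(d['location']),round(d['p'],2),round(p[:2]@[np.cos(a),np.sin(a)],4),round(p[:2]@[-np.sin(a),np.cos(a)],4))
"
```

```text
[-0.15   0.137  0.067  1.772 -0.007  1.242  0.981] 0.059685978465837446 [-0.59964372  1.08853231 -5.31089198]
lin [ 0.1623 -0.6644 -0.0842] rot [ 0.0009 -0.0029  0.0006]
flange_up_center [414. 202.] 0.9 -0.362 0.2495
flange_up_center [366. 326.] 0.87 -0.0751 0.5095
flange_up_center [464. 233.] 0.85 -0.4278 0.3943
flange_up_center [319. 201.] 0.77 -0.1246 0.1354
flange_up_center [279. 174.] 0.69 -0.0608 -0.0049
flange_first_center [241. 186.] 0.62 0.055 -0.0067
flange_up_center [404. 218.] 0.79 -0.0588 0.0038
flange_up_center [258. 286.] 0.65 -0.3734 0.2403
flange_up_center [221. 129.] 0.62 -0.0808 0.5082
flange_up_center [193. 277.] 0.62 -0.4292 0.3879
flange_first_center [428. 174.] 0.63 0.0675 0.0022
```

Request:
apply_moves([
  {"linear":[0.16,-0.664,0],"rot":[0.001,-0.003,0.001],"grip":1},
  {"linear":[0.16,-0.664,0],"rot":[0.001,-0.003,0.001],"grip":1},
  {"linear":[0.16,-0.664,0],"rot":[0.001,-0.003,0.001],"grip":1},
  {"linear":[0.16,-0.664,0],"rot":[0.001,-0.003,0.001],"grip":1},
  {"linear":[0.16,-0.664,-0.1],"rot":[0.001,-0.003,0.001],"grip":1},
  {"linear":[0.16,-0.664,-0.23],"rot":[0.001,-0.003,0.001],"grip":1},
  {"linear":[0.16,-0.664,-0.27],"rot":[0.001,-0.003,0.001],"grip":1},
  {"linear":[0.16,-0.664,-0.27],"rot":[0.001,-0.003,0.001],"grip":1},
])

```text
time: 19.65
ee_pos: [0.5709, -0.197, 0.1246]
eef_rot: [0.249, 0.969, 0.001, -0.0]
ft_force: [-0.6, 0.7, -4.2]
width: 0.0594
```

```bash
python3 -c "
from h import *
s=r.read_state();print(s['ee_pos'],s['width'],s['ft_force'])
delta(traypt(.001,0,.064),Rdown(TA+180))
c=r.camera('scene');a=cv2.resize(c['frame'][130:230,200:320],(600,500),interpolation=3)
save('s4',a)
"
```

```text
[ 0.57089357 -0.19703056  0.12461436] 0.05943181233247396 [-0.64815797  0.68988207 -4.23616643]
lin [ 0.0016 -0.0072 -0.202 ] rot [-0.0007 -0.0001 -0.0017]
```

View pics/s4.png

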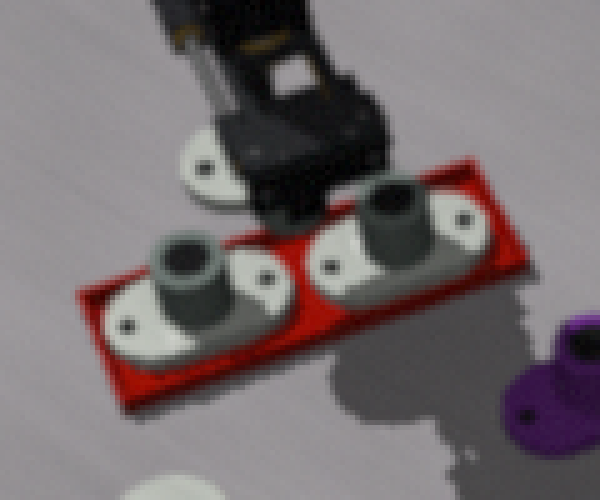

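Both hubs stand boss up, with bosses at (187,255) and (393,195), and the third hangs centred between them. I'll lower it.

Request:
apply_moves([
  {"linear":[0.002,-0.006,-0.05],"rot":[0,0,-0.002],"grip":1},
  {"linear":[0.002,-0.006,-0.1],"rot":[0,0,-0.002],"grip":1},
  {"linear":[0.002,-0.006,-0.14],"rot":[0,0,-0.002],"grip":1},
  {"linear":[0.002,-0.006,-0.17],"rot":[0,0,-0.002],"grip":1},
  {"linear":[0.002,-0.006,-0.19],"rot":[0,0,-0.002],"grip":1},
  {"linear":[0.002,-0.006,-0.198],"rot":[0,0,-0.002],"grip":1},
  {"linear":[0.002,-0.006,-0.198],"rot":[0,0,-0.002],"grip":1},
])

```text
time: 20.4
ee_pos: [0.5726, -0.2001, 0.0667]
eef_rot: [0.252, 0.968, 0.001, 0.001]
ft_force: [0.4, -0.2, -4.2]
width: 0.0592
```

Request:
apply_moves([
  {"linear":[-0.003,0.001,-0.006],"rot":[0,0,0],"grip":1},
  {"linear":[-0.003,0.001,-0.01],"rot":[0,0,0],"grip":1},
  {"linear":[-0.003,0.001,-0.01],"rot":[0,0,0],"grip":1},
])

```text
time: 20.7
ee_pos: [0.5717, -0.1998, 0.064]
eef_rot: [0.252, 0.968, 0.001, 0.002]
ft_force: [0.1, -0.2, -5.1]
width: 0.0593
```

Request:
apply_moves([
  {"linear":[0,0,-0.003],"rot":[0,0,0],"grip":1},
  {"linear":[0,0,-0.006],"rot":[0,0,0],"grip":1},
  {"linear":[0,0,-0.006],"rot":[0,0,0],"grip":1},
])

```text
time: 21.0
ee_pos: [0.5719, -0.1998, 0.0623]
eef_rot: [0.252, 0.968, 0.001, 0.002]
ft_force: [0.4, -1.1, -3.1]
width: 0.0592
```

Request:
apply_moves([
  {"linear":[0,0,-0.003],"rot":[0,0,0],"grip":1},
  {"linear":[0,0,-0.004],"rot":[0,0,0],"grip":1},
  {"linear":[0,0,-0.004],"rot":[0,0,0],"grip":1},
])

```text
time: 21.3
ee_pos: [0.5719, -0.1998, 0.0622]
eef_rot: [0.252, 0.968, 0.001, 0.002]
ft_force: [-5.7, 1.9, 9.3]
width: 0.0599
```

Seated (upward contact force). Release and rise slowly.

Request:
apply_moves([
  {"linear":[0,0,0.002],"rot":[0,0,0],"grip":-1},
  {"linear":[0,0,0.002],"rot":[0,0,0],"grip":-1},
  {"linear":[0,0,0.002],"rot":[0,0,0],"grip":-1},
  {"linear":[0,0,0.002],"rot":[0,0,0],"grip":-1},
  {"linear":[0,0,0.002],"rot":[0,0,0],"grip":-1},
  {"linear":[0,0,0.002],"rot":[0,0,0],"grip":-1},
  {"linear":[0,0,0.1],"rot":[0,0,0],"grip":-1},
  {"linear":[0,0,0.25],"rot":[0,0,0],"grip":-1},
  {"linear":[-0.2,0.1,0.4],"rot":[0,0,0],"grip":-1},
  {"linear":[-0.4,0.3,0.6],"rot":[0,0,0],"grip":-1},
  {"linear":[-0.5,0.5,0.7],"rot":[0,0,0],"grip":-1},
  {"linear":[-0.5,0.6,0.7],"rot":[0,0,0],"grip":-1},
  {"linear":[-0.5,0.6,0.7],"rot":[0,0,0],"grip":-1},
])

```text
time: 22.6
ee_pos: [0.4321, -0.0399, 0.2609]
eef_rot: [0.253, 0.968, 0.001, 0.002]
ft_force: [2.0, 0.5, -0.0]
width: 0.087
```

```bash
python3 - <<'E'
from h import *
c=r.camera('scene');d=r.camera('top')
save('fin',np.hstack([cv2.resize(c['frame'][140:240,200:320],(400,333),interpolation=3),cv2.resize(d['frame'][135:260,350:475],(333,333),interpolation=3)]))
a=np.radians(TA)
for c in(c,d):
    for x in r.spot_point('flange_down_center',c)[:3]:
      p=onplane(c,x['location'],[0,0,1],.042)-TO;print(np.round(x['location']),round(x['p'],2),round(p[:2]@[np.cos(a),np.sin(a)],4),round(p[:2]@[-np.sin(a),np.cos(a)],4))
print(r.read_state()['width'],r.read_state()['ft_force'])
E
```

```text
[258. 175.] 0.72 0.0005 -0.0159
[419. 196.] 0.66 0.0064 -0.0001
0.08716900402915154 [ 0.19076369 -1.33551361  0.15900055]
```

View pics/fin.png

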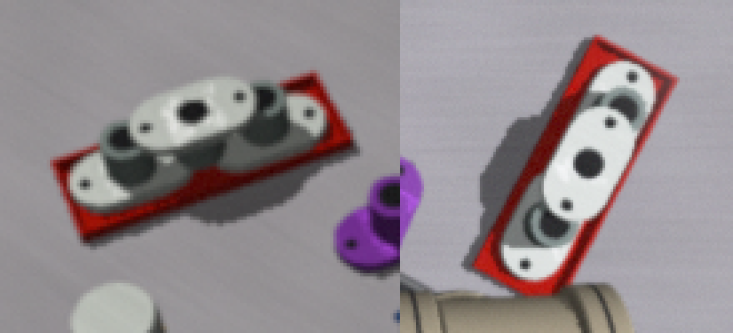

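```bash
python3 - <<'E'
from h import *
c=r.camera('scene');d=r.camera('top');a=np.radians(TA)
p=tri([ray(c,(257.6,173)),ray(d,(420.6,195.4))]);q=p-TO
print('bore top',q[:2]@[np.cos(a),np.sin(a)],q[:2]@[-np.sin(a),np.cos(a)],p[2])
print(r.close_job())
E
```

```text
bore top 0.00301414350908467 0.001298844235978105 0.07146871561947343
the job is handed in; nothing more can be done
None
```

The two rack hubs are packed in the tray with the first one, and the job is handed in at about 22.7 s on the robot clock. No verdict is reported.

**What I did:** I gripped the boss-up hub by its boss, lowered it until it touched the tray floor at x ≈ −58 mm, and released it. I then gripped the boss-down hub by its plate sides and lowered it between the two bosses until it seated, with about 9 N of upward force, and released it. My first reach for the boss-up hub stopped short because joint 7 was at its limit. I backed off and turned the gripper half way round, and the hub was not visibly disturbed.

**What the last checks showed:**
- **Picture:** two hubs stand boss up, and the third lies across their bosses in line with the tray. The gripper is clear.
- **Position:** triangulating the top bore puts the third hub at tray x = 3 mm, y = 1 mm. Its plate top comes out at z ≈ 71 mm against the ideal 68 mm. The tool height at seating (62 mm) matches the ideal height.
- **Disagreement:** the network's point in the scene view put the third hub at y = −16 mm, while the top view gave 0 mm. The triangulated bore and the picture support the top view.
- **Not measured:** I did not measure how level the hubs are, or check the can and screwdriver at the end. None of the moves went near those two.

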